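Pack and lock the egg caddy

TASK

Pack the wooden egg caddy so that it can be carried: stand the brown egg from the egg cup gently in the empty middle pocket, pointed end down, and lower the lid into the caddy without dropping it. Then slide the handle dowel through one end board, the eye on the lid and the other end board until its flat grip is home against the board, so that it locks the lid. Do not disturb the packed eggs or the things standing around.

Things in the scene. Friction and masses are not known exactly. Their poses are not given: they have to be found in the camera images.
- caddy: wooden egg caddy fixed to the worktop, 140 (its x) x 180 (its y) x 135 mm high; origin at the centre of its underside, z up. Inside 124 x 156 mm between low 8 mm side walls (tops at z = 52 mm) and 12 mm end boards at its -y, +y ends (50 mm wide gables with a handle hole, up to z = 135 mm). The lid drops between end boards and four corner posts (tops at z = 91 mm) onto end cleats at z = 77 mm
- middle_pocket (a point): seat of the egg's centre in the empty middle pocket: caddy x = 0, y = 0, z = 42 mm. The pockets are 34 mm round holes in a rack board whose top is at z = 26 mm; the other four, at caddy x = +-37, y = +-52 mm, hold eggs that reach z = 71 mm. Jaws that close along the caddy's x fit between the eggs
- handle_axis (a point): middle of the straight line through the two end-board holes: caddy x = 0, y = 0, z = 112 mm; axes as the caddy's, the line runs along y
- hole_right (a point): centre of the round 18 mm hole (2 mm chamfers) in the -y end board, at its outer face: caddy x = 0, y = -90, z = 112 mm
- hole_left (a point): centre of the same hole in the +y end board, at its outer face: caddy x = 0, y = +90, z = 112 mm
- egg: brown egg in the egg cup, pointed end down: 57 mm tall, 45 mm across at its widest (3 mm above its centre), 58 g; origin at its centre, z to the blunt end. It stands clear of the rim from 16 mm below its centre. Grip at most 35 N a finger: it cracks if both fingers press with over 90 N in sum, if the caddy presses it with over 30 N or if it falls over 8 mm: let go at most 4 mm above its seat
- egg_cup: white egg cup, loose, 42 mm across and 42 mm high; origin at the centre of its underside; the egg's centre stands 58 mm above the worktop
- lid: wooden lid lying flat, never to fall over 12 mm: plate 119 (x) x 151 (y) x 10 mm, 0.2 kg; origin at the centre of its underside, z up. A dark eye block in its middle, 40 mm wide (x), 24 mm thick (y), rises to 53 mm (narrowing above 43 mm): lift it by its flat +x and -x sides. Its x, y go along the caddy's, either way round, 2.5 mm to spare on each side; seated, its underside is at z = 77 mm
- lid_eye (a point): centre of the round 18 mm hole (2 mm chamfers) along y through the lid's eye block, 35 mm above the lid's underside; axes as the lid's. With the lid seated it lies at handle_axis
- dowel: loose wooden handle dowel lying flat, 35 g: round shaft 14 mm thick and 198 mm long, its last 12 mm tapering to an 8 mm nose; at the other end a flat grip 42 mm long, 24 mm wide, 14 mm thick that cannot pass a hole. Origin on the axis at the shoulder between grip and shaft (7 mm above the worktop); x to the nose, y across the grip's width, z through its thickness
- dowel_grip (a point): centre of the dowel's flat grip, 21 mm behind the shoulder; axes as the dowel's
- dowel_mid (a point): point on the dowel's axis 90 mm from the shoulder towards the nose; axes as the dowel's. With the dowel home, from either end, it lies at handle_axis
- packed_egg_1: egg in the caddy's pocket at x = -37, y = -52 mm; same size as the brown egg; origin at its centre
- packed_egg_2: egg in the pocket at x = +37, y = -52 mm
- packed_egg_3: egg in the pocket at x = -37, y = +52 mm
- packed_egg_4: egg in the pocket at x = +37, y = +52 mm
- salt_pot: round wooden salt pot, 69 mm across, 58 mm high; bystander
- mandarin: mandarin, 64 mm; bystander
- spice_jar: spice jar with a green cap, 46 mm across, 106 mm high; bystander
- shaker: white shaker with a grey top, 44 mm across, 90 mm high; bystander
- mug: white mug with a leaf pattern, 82 mm across, 91 mm high; bystander

How it is judged (in metres and radians):
On the way, in this order (a step that is already met when the one before it is completed fails the run):
1. the brown egg stands in the middle pocket, released (distance between egg and middle_pocket below 0.008 m and angle between egg's own z axis and vertical below 0.35 rad and contact force between the fingers and egg below 0.2 N and linear speed of egg below 0.05 m/s), for 0.2 s.
2. the lid lies home in the caddy, released (distance between lid_eye and handle_axis below 0.007 m and angle between lid's own z axis and vertical below 0.05 rad and contact force between the fingers and lid below 0.2 N), for 0.2 s.
At the end, for the whole second after the job is handed in: egg upright in the middle pocket (centre within 8 mm of its seat, tilt under 20 deg); lid flat in the caddy (eye within 7 mm of the handle line, tilt under 3 deg); dowel through both boards and the eye, grip within about 11 mm of a board (mid point within 12 mm, 4.5 deg); all at rest (distance between egg and middle_pocket below 0.008 m and angle between egg's own z axis and vertical below 0.35 rad and distance between lid_eye and handle_axis below 0.007 m and angle between lid's own z axis and vertical below 0.05 rad and distance between dowel_mid and handle_axis below 0.012 m and angle between the x axis of dowel and the y axis of caddy, either way round below 0.08 rad and linear speed of each of dowel, lid, egg below 0.02 m/s); the robot touches nothing.
It fails at once if the brown egg is cracked: the fingers press on it with more than 90 N in sum or the caddy with more than 30 N (contact force between the fingers and egg above 90 N or contact force between egg and caddy above 30 N).
It fails at once if the brown egg is dropped (falls free by more than about 8 mm) (contact force between the fingers and egg below 0.05 N and linear speed of egg above 0.4 m/s).
It fails at once if the lid is dropped (falls free by more than about 12 mm) (contact force between the fingers and lid below 0.05 N and linear speed of lid above 0.5 m/s).
It fails at once if a packed egg is displaced by more than 12 mm (distance of any of packed_egg_1, packed_egg_2, packed_egg_3, packed_egg_4 from where it was at the start of the episode above 0.012 m).
It fails at once if a bystander is displaced by more than 40 mm (distance of any of salt_pot, mandarin, spice_jar, shaker, mug from where it was at the start of the episode above 0.04 m).
It also fails if it takes over 67 s, if anything falls off the work surface, if the arm or the gripper's body presses on something with over 40 N, if the wrist force passes 120 N, or if a joint passes its speed limit or range.

ROBOT

A 6-joint arm with a two-finger parallel gripper is mounted at the origin on a cart in front of the work surface, level with it; the furniture and walls round the work are solid. World frame = base frame: x ahead of the robot, y to its left, z up, the work surface at z = 0. Lengths are in m, angles in degrees, forces in N, time in s.
With the tool pointing down it reaches from about 0.375 to 0.9 m from the base axis. Payload 3.1 kg.
Tool frame: the origin (TCP) lies at the very end of the fingers, on their centre line; the grasp point (between the pads) lies 19 mm behind it; z points along the fingers, y is the line along which they close (so a half turn about z gives the same grasp; the last joint's range is limited). The gripper opens to 87 mm and grips with 3 to 60 N. Pads are 19 mm wide; open, the fingers measure 117 mm over their backs; the gripper's body (75 mm by 190 mm) begins 51 mm behind the grasp point.
Start: joints at [63.742, 30.224, 82.088, -0, 67.689, -10.227], TCP at [0.173, 0.601, 0.223] pointing down, gripper open.
Joint ranges: [-176.69, 176.69], [-43.24, 126.21], [12.49, 139.97], [-82, 262], [0, 151.66], [-163.58, 163.58]. Speed limits (degrees/s): [159.86, 159.86, 180, 180, 180, 180].

INTERFACE

Orientations are given as a 3x3 rotation matrix whose columns are the frame's x, y, z axes.
In Python, from rig import readout, cams, bot gives the robot as it stands.
- The arm moves only by the shell command python3 -m inch 'ROWS'. ROWS is JSON, a list of rows, each a list of 5 numbers: the shift along the world's x, y, z in cm, then the turn about the world's z in degrees, then the finger opening in cm, from 0 to 8.7. In form: [[dx, dy, dz, twist, fingers], ...]. A call has 1 to 10 rows; each row is the pose to reach, as a shift and turn from the pose commanded when the call began; what a row does not reach only later rows make up. A row lasts 1/12 s, in which the tool goes at most 41.7 mm and 7.16 degrees, less where a joint would pass 70% of its speed; a pose out of reach is approached as far as the arm can. A call with a gripper value outside its range is refused whole. The fingers move at their own pace and stop on an object; the grip force is fixed at half the most. Time passes only in rows, so rows that repeat a pose let the fingers close. It gives the time, the measured TCP pose, the force, the opening and the grip force at its end, in the units of the state.
- readout.read_state(): the state, without advancing time (a new reading comes with each control period).
- cams.capture(name): name is "scene" or "top" or "wrist"; returns a dict with "image" (400x640x3 uint8, blue, green, red), "intrinsics" (3x3 intrinsics, pixels), "xyz" and "rotation" of the camera in the world; the wrist camera has in their place "tool_from_camera" (4x4, takes a point from camera to tool coordinates, whose origin is the TCP and whose axes are the flange's). Camera axes: x right, y down, z forward; pixel columns grow to the right and rows downward; lengths in m; the calibration is good to about 2 mm. A picture is of the moment at which its call begins: read the wrist's pose just before it. There is no depth.
- bot.hand_in(): hands the job in; it is judged then, once.
The state is a dict: "time_s": time; "joint_positions": joint angles; "qvel": joint speeds; "tau": joint torques, N m; "position": TCP position; "tcp_rot": TCP orientation; "force": force on the tool from outside, world axes, zero at the start; "moment": the same for the moment, N m; "opening": opening from 0.0 (shut) to 1.0 (fully open); "grasp_force": force on a finger pad.
Only numpy, scipy, OpenCV 4.12 (cv2) and the standard library are available. Lean on these libraries where they do the work, as an engineer would, in place of code of your own. Each camera call takes 0.05 s, during which the arm holds its last target. There are 200 camera calls.

## Working session

There is one attempt and no reset: what is moved stays moved. The work goes in short steps, Python scripts to look and compute and a shell command to move; the robot and the scene stay as the last step left them, time stands still between calls to the robot, and variables do not carry over. Pictures are saved under pics/ and viewed, at most 10 in all, crops included, and the job is handed in when it is done.

```bash
mkdir -p pics; ls
python3 - <<'E'
from rig import readout,cams
import cv2
s=readout.read_state();print({k:s[k] for k in('time_s','position','tcp_rot','opening')})
for n in("scene","top","wrist"):
    c=cams.capture(n);cv2.imwrite(f"pics/{n}0.png",c["image"])
    print(n,c["intrinsics"],c.get("xyz"),c.get("rotation"),c.get("tool_from_camera"))
E
```

```text
pics
{'time_s': 0.0, 'position': array([0.1722462 , 0.60003813, 0.22156382]), 'tcp_rot': array([[-9.61112009e-01,  2.76157246e-01, -9.38990943e-04],
       [ 2.76158596e-01,  9.61110136e-01, -1.93316800e-03],
       [ 3.68615361e-04, -2.11730140e-03, -9.99997691e-01]]), 'opening': 1.0037948150594815}
scene [[398.42273582   0.         315.49531249]
 [  0.         398.42273582 199.43989935]
 [  0.           0.           1.        ]] [-0.53744795 -0.56987106  0.60395126] [[ 0.47075708 -0.34938552  0.81013427]
 [-0.88205119 -0.16626629  0.4408415 ]
 [-0.01932562 -0.92210915 -0.38644694]] None
top [[468.421111     0.         320.75748338]
 [  0.         468.421111   202.25336692]
 [  0.           0.           1.        ]] [0.33277997 0.01019971 1.54351846] [[ 0.02500501 -0.99447492  0.10195285]
 [-0.99932541 -0.02760961 -0.02421636]
 [ 0.02689744 -0.10127854 -0.99449444]] None
wrist [[335.83954451   0.         324.59136538]
 [  0.         335.83954451 195.15250682]
 [  0.           0.           1.        ]] None None [[ 3.41363964e-04 -9.57319684e-01 -2.89030976e-01  7.96980751e-02]
 [ 9.99999869e-01  2.16227721e-04  4.64880503e-04 -6.92178285e-04]
 [-3.82542747e-04 -2.89031097e-01  9.57319632e-01 -1.61898658e-01]
 [ 0.00000000e+00  0.00000000e+00  0.00000000e+00  1.00000000e+00]]
```

View pics/top0.png

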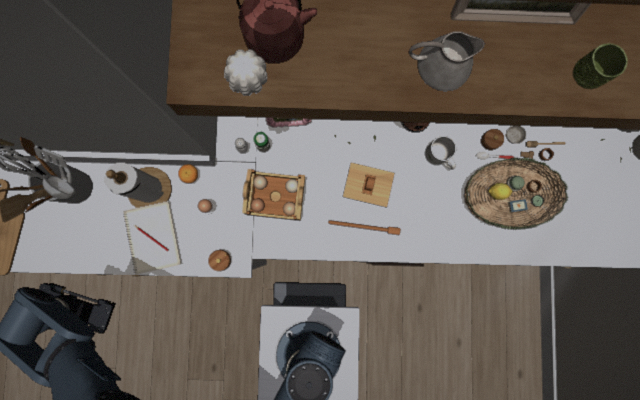

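View pics/scene0.png

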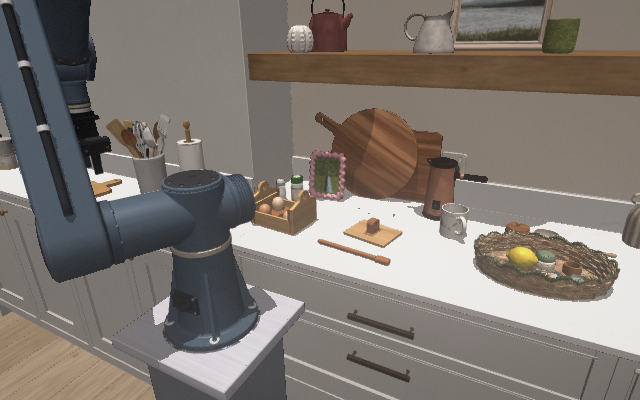

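The top view shows the brown egg at (205,206), the caddy at (274,195) with its end boards left and right, the lid eye at (369,184), and the dowel from its nose (330,222) to its grip (400,231). The mandarin (188,173) and salt pot (219,260) flank the egg.

```bash
cat > h.py <<'E'
import numpy as np,cv2
from rig import readout,cams
def cam(n,save=None):
    s=readout.read_state();c=cams.capture(n);K=c["intrinsics"]
    if n=="wrist":
        T=c["tool_from_camera"];R=s["tcp_rot"]@T[:3,:3];p=s["position"]+s["tcp_rot"]@T[:3,3]
    else: R,p=c["rotation"],np.array(c["xyz"])
    if save: cv2.imwrite("pics/"+save,c["image"]); np.savez("pics/"+save+".npz",K=K,R=R,p=p)
    return c["image"],K,R,p
def load(save):
    d=np.load("pics/"+save+".npz");return cv2.imread("pics/"+save),d["K"],d["R"],d["p"]
def pix(C,u,v,z):
    _,K,R,p=C;d=R@np.linalg.solve(K,[u,v,1]);return p+d*(z-p[2])/d[2]
def proj(C,X):
    _,K,R,p=C;q=K@(R.T@(np.asarray(X,float).reshape(-1,3)-p).T);return (q[:2]/q[2]).T
E
python3 - <<'E'
from h import *
C=cam("top","t1.png")
for n,u,v,z in[("egg",205,206,.065),("board+y",247,195,.13),("board-y",302,197,.13),("caddyc",274,195,.08),("lideye",370,184,.053),("l1",352,163,.01),("l2",395,170,.01),("l3",388,207,.01),("l4",345,199,.01),("nose",330,222,.007),("grip",400,231,.014),("salt",219,260,.05),("mand",188,173,.04)]: print(n,pix(C,u,v,z).round(3))
i=C[0][120:290,170:420];cv2.imwrite("pics/t1c.png",cv2.resize(i,None,fx=3.2,fy=3.2,interpolation=cv2.INTER_CUBIC))
E
```

```text
egg [0.462 0.339 0.065]
board+y [0.494 0.2   0.13 ]
board-y [0.492 0.033 0.13 ]
caddyc [0.502 0.122 0.08 ]
lideye [ 0.549 -0.183  0.053]
l1 [ 0.624 -0.128  0.01 ]
l2 [ 0.605 -0.272  0.01 ]
l3 [ 0.48 -0.25  0.01]
l4 [ 0.503 -0.107  0.01 ]
nose [ 0.426 -0.059  0.007]
grip [ 0.402 -0.289  0.014]
salt [0.294 0.29  0.05 ]
mand [0.57  0.404 0.04 ]
```

View pics/t1c.png

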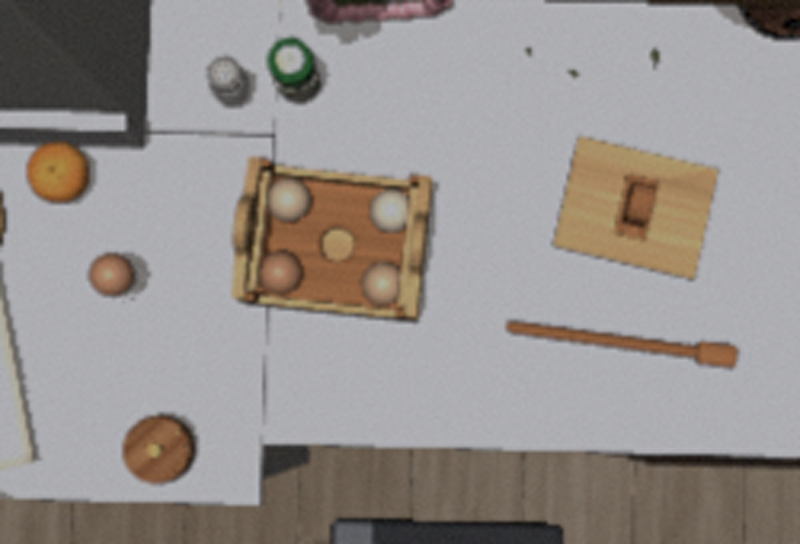

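The caddy's y axis is yawed about −4°, and the empty pocket is at crop (337,245), which is full-image (275.3,196.6). I'll move above the egg with the jaws along the caddy's x.

```bash
python3 -m inch '[[14,-12,0,-36,8.7],[14,-12,0,-36,8.7],[14,-12,-2,-36,8.7],[14,-12,-2,-36,8.7],[14,-12,-2,-36,8.7],[29,-26.1,-5,-70,8.7],[29,-26.1,-5,-70,8.7],[29,-26.1,-5,-70,8.7],[29,-26.1,-5,-70,8.7],[29,-26.1,-5,-70,8.7]]'; python3 -m inch '[[0,0,0,-8,8.7],[0,0,0,-8,8.7],[0,0,0,-8,8.7]]'
python3 - <<'E'
from h import *
s=readout.read_state();print(s['position'],s['tcp_rot'][:,1],s['joint_positions'],s['time_s'])
C=cam("wrist","w1.png");print(proj(C,[[.462,.339,.065]]))
E
```

```text
time_s: 1.03
position: [0.4637, 0.3381, 0.1722]
tcp_rot: [[-0.064, 0.998, -0.0], [0.998, 0.064, 0.0], [0.0, -0.0, -1.0]]
force: [0.3, -0.1, 0.4]
opening: 0.999
grasp_force: 0.0
time_s: 1.28
position: [0.4623, 0.3393, 0.1722]
tcp_rot: [[0.069, 0.998, -0.001], [0.998, -0.069, -0.0], [-0.0, -0.001, -1.0]]
force: [-0.4, 0.6, -0.2]
opening: 0.999
grasp_force: 0.0
[0.46233255 0.3392989  0.17223045] [ 0.99760211 -0.06919736 -0.00132493] [2.50994676e+01 2.99214754e+01 9.24598350e+01 3.16300472e-02
 5.76906861e+01 2.90504282e+01] 1.2833
[[324.67137981 192.91780893]]
```

View pics/w1.png

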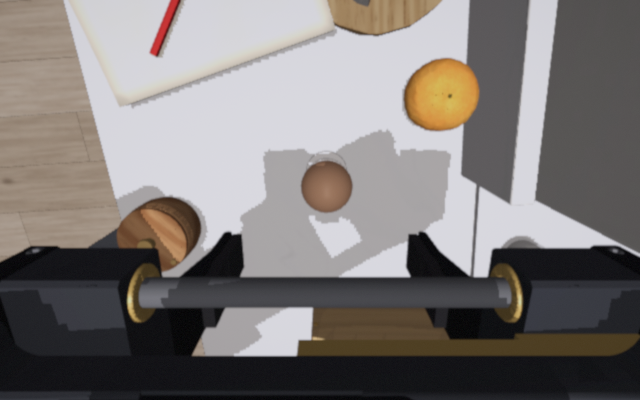

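The egg is at (326,187), close to the predicted (325,193), and the mandarin and salt pot are clear of the finger lines. I'll refine by segmentation.

Run:
```python
from h import *
C=load("w1.png");i=C[0]
h=cv2.cvtColor(i,cv2.COLOR_BGR2HSV)
m=((h[...,0]<20)&(h[...,1]>70)).astype(np.uint8)
n,l,st,ce=cv2.connectedComponentsWithStats(m)
k=l[187,326];print(st[k],ce[k]); u,v=ce[k]
b=st[k];print(pix(C,u,v,.06),pix(C,b[0],v,.061),pix(C,b[0]+b[2],v,.061))
C2=cam("top");print(pix(C2,*( [170+112/3.2,120+275/3.2]),.066))
```

```text
[ 302  162   50   50 1961] [326.25752167 186.27332993]
[0.46363211 0.34328342 0.06      ] [0.44324796 0.34495423 0.061     ] [0.48528998 0.34207391 0.061     ]
[0.46247932 0.33834483 0.066     ]
```

```bash
python3 -m inch '[[0.1,0.3,-4,0,8.7],[0.1,0.3,-8,0,8.7],[0.1,0.3,-11,0,8.7],[0.1,0.3,-12.5,0,8.7],[0.1,0.3,-12.5,0,8.7],[0.1,0.3,-12.5,0,8.7]]'; python3 -m inch '[[0,0,0,0,3.5],[0,0,0,0,3.5],[0,0,0,0,3.5],[0,0,0,0,3.5],[0,0,0,0,3.5],[0,0,0,0,3.5],[0,0,0,0,3.5],[0,0,0,0,3.5]]'
```

```text
time_s: 1.88
position: [0.4623, 0.3436, 0.0472]
tcp_rot: [[0.067, 0.998, -0.002], [0.998, -0.067, -0.001], [-0.001, -0.001, -1.0]]
force: [-0.5, -0.9, 0.1]
opening: 1.001
grasp_force: 0.0
time_s: 2.55
position: [0.4638, 0.3427, 0.0477]
tcp_rot: [[0.07, 0.998, 0.0], [0.998, -0.07, 0.0], [0.0, 0.0, -1.0]]
force: [1.0, -0.1, 0.4]
opening: 0.494
grasp_force: 30.0
```

```bash
python3 -m inch '[[0,0,1,0,3.5],[0,0,3,0,3.5],[0,0,6,0,3.5],[0,0,9,0,3.5],[0,0,12,0,3.5],[0,0,15,0,3.5],[0,0,18,0,3.5],[0,0,20,0,3.5]]'; python3 -m inch '[[0.5,-3,0,0,3.5],[1,-6,0,0,3.5],[1.5,-10,0,0,3.5],[2,-14,0,0,3.5],[2.5,-18,0,0,3.5],[3,-22,0,0,3.5],[3.6,-26,0,0,3.5],[3.6,-29.3,0,0,3.5],[3.6,-29.3,0,0,3.5],[3.6,-29.3,0,0,3.5]]'
python3 - <<'E'
from h import *
s=readout.read_state();print(s['position'],s['tcp_rot'][:,1],s['qvel'],s['grasp_force'])
C=cam("wrist","w2.png")
E
```

```text
time_s: 3.22
position: [0.4641, 0.343, 0.2513]
tcp_rot: [[0.07, 0.998, 0.004], [0.998, -0.07, 0.002], [0.002, 0.003, -1.0]]
force: [1.1, 0.4, -0.7]
opening: 0.489
grasp_force: 30.0
time_s: 4.05
position: [0.4994, 0.0481, 0.248]
tcp_rot: [[0.075, 0.997, -0.0], [0.997, -0.075, 0.0], [0.0, -0.0, -1.0]]
force: [0.5, 0.3, -0.1]
opening: 0.492
grasp_force: 30.0
[0.49940045 0.04813686 0.24795299] [ 9.97217589e-01 -7.45456498e-02 -1.62821491e-04] [ 3.23005078 -0.04638172  0.26753698  0.90254109  0.06362835  0.2751253 ] 29.999799728393555
```

View pics/w2.png

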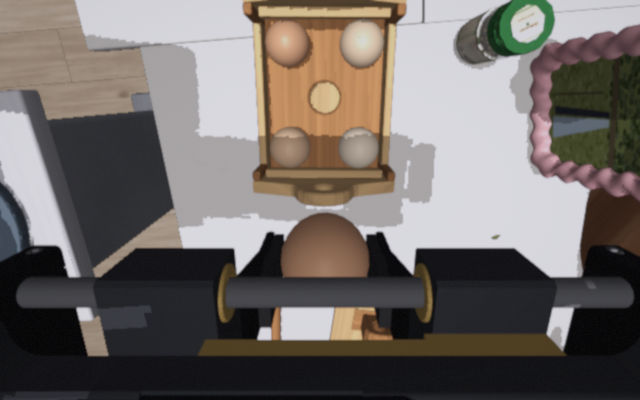

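The caddy is seen whole: pocket disc at (325,98), near (−y) board at (323,190), and the held egg at (325,255). I'll compute the caddy pose and the egg's offset in the hand.

```bash
cat >> h.py <<'E'
def caddyfit(C,z0=.052):
    i=C[0];h=cv2.cvtColor(i,cv2.COLOR_BGR2HSV);m=(h[...,1]>70)
    L=[];R=[]
    for r in range(60,140,4):
        c=325
        xs=np.where(m[r,200:450])[0]+200
        # contiguous run around the caddy
        xs=xs[(xs>235)&(xs<420)]
        L.append(pix(C,xs[0]-.5,r,z0));R.append(pix(C,xs[-1]+.5,r,z0))
    return np.array(L),np.array(R)
E
python3 - <<'E'
from h import *
C=load("w2.png");s=readout.read_state()
L,R=caddyfit(C)
for A in(L,R):
    p=np.polyfit(A[:,1],A[:,0],1);print("x at y=.12",np.polyval(p,.12),"slope",np.degrees(np.arctan(p[0])),np.std(A[:,0]-np.polyval(p,A[:,1])))
g=cv2.cvtColor(C[0],cv2.COLOR_BGR2HSV)
w=C[0][75:122,300:350].astype(int); 
m=((w[...,0]>100)).astype(np.uint8);n,l,st,ce=cv2.connectedComponentsWithStats(m);k=l[23,25];print(st[k],ce[k])
u,v=ce[k]+[300,75];print("pocket",pix(C,u,v,.026),pix(C,u,v,.008))
e=g[205:275,270:380];m=((e[...,0]<20)&(e[...,1]>70)).astype(np.uint8)
print("eggcols",[ (r,np.where(m[r-205])[0][[0,-1]]+270) for r in range(212,270,6)])
z=.248+.0103
print("eggc proj if at TCP", proj(C,[.4994,.04814,z]))
T=cam("top","t2.png")
E
```

```text
x at y=.12 0.4348939947467069 slope 4.907107630579001 0.00027922555354221757
x at y=.12 0.5725497229477888 slope 4.313968009181781 0.0003071166406256319
[ 11   7  29  31 693] [24.75613276 22.26984127]
pocket [0.50484606 0.12334194 0.026     ] [0.50482959 0.12317553 0.008     ]Traceback (most recent call last):
  File "<stdin>", line 11, in <module>
IndexError: index 0 is out of bounds for axis 0 with size 0
```

Run:
```python
from h import *
C=load("w2.png")
g=cv2.cvtColor(C[0],cv2.COLOR_BGR2HSV)
col=C[0][195:275,325].astype(int);print([tuple(x) for x in col[10:26:1]])
row=g[250,270:380];print(np.where((row[:,0]<20)&(row[:,1]>70))[0][[0,-1]]+270)
t=np.linspace(0,np.pi,60);f=np.linspace(0,2*np.pi,80);T,F=np.meshgrid(t,f)
z=np.cos(T)*28.5e-3;rr=22.5e-3*np.sin(T)
P=np.stack([rr*np.cos(F),rr*np.sin(F),z],-1).reshape(-1,3)
for zo in(.008,.0103,.013):
  q=proj(C,P+[.4994,.04814,.248+zo]);print(zo,"toprow",q[:,1].min(),"x",q[:,0].min(),q[:,0].max())
q=proj(C,P+[.4994,.05114,.248+.0103]);print("3mm +y",q[:,1].min())
```

```text
[(np.int64(112), np.int64(130), np.int64(150)), (np.int64(171), np.int64(171), np.int64(177)), (np.int64(208), np.int64(203), np.int64(204)), (np.int64(204), np.int64(199), np.int64(200)), (np.int64(178), np.int64(176), np.int64(178)), (np.int64(164), np.int64(163), np.int64(167)), (np.int64(153), np.int64(152), np.int64(157)), (np.int64(120), np.int64(122), np.int64(130)), (np.int64(71), np.int64(79), np.int64(94)), (np.int64(49), np.int64(61), np.int64(82)), (np.int64(50), np.int64(63), np.int64(86)), (np.int64(51), np.int64(64), np.int64(88)), (np.int64(51), np.int64(65), np.int64(90)), (np.int64(53), np.int64(67), np.int64(92)), (np.int64(54), np.int64(68), np.int64(93)), (np.int64(56), np.int64(70), np.int64(95))]
[281 368]
0.008 toprow 210.7699554158002 x 279.9189667535384 369.92141266797574
0.0103 toprow 212.26166712483464 x 279.31067667580055 370.5327916648836
0.013 toprow 214.04722156326963 x 278.5752347592599 371.2719971841373
3mm +y 206.74490029006603
```

```bash
python3 -m inch '[[0.2,2,0,0,3.5],[0.45,5,0,0,3.5],[0.45,7.3,0,-0.3,3.5],[0.45,7.35,0,-0.3,3.5],[0.45,7.35,0,-0.3,3.5],[0.45,7.35,-3,-0.3,3.5],[0.45,7.35,-6,-0.3,3.5],[0.45,7.35,-9,-0.3,3.5],[0.45,7.35,-11,-0.3,3.5],[0.45,7.35,-12,-0.3,3.5]]'; python3 -m inch '[[0,0,-2,0,3.5],[0,0,-4,0,3.5],[0,0,-6,0,3.5],[0,0,-7,0,3.5],[0,0,-8,0,3.5],[0,0,-8.5,0,3.5],[0,0,-9,0,3.5],[0,0,-9.2,0,3.5],[0,0,-9.2,0,3.5],[0,0,-9.2,0,3.5]]'
```

```text
time_s: 4.93
position: [0.5019, 0.1232, 0.1251]
tcp_rot: [[0.075, 0.997, -0.005], [0.997, -0.075, -0.0], [-0.001, -0.005, -1.0]]
force: [-0.4, 0.4, -0.2]
opening: 0.496
grasp_force: 30.0
time_s: 5.77
position: [0.5044, 0.1233, 0.0361]
tcp_rot: [[0.075, 0.997, 0.001], [0.997, -0.075, 0.0], [0.0, 0.001, -1.0]]
force: [0.1, 0.6, -0.4]
opening: 0.494
grasp_force: 30.0
```

```bash
python3 -m inch '[[0,0,-0.1,0,3.5],[0,0,-0.2,0,3.5],[0,0,-0.2,0,3.5],[0,0,-0.3,0,3.5],[0,0,-0.3,0,3.5]]'; python3 -m inch '[[0,0,0,0,5],[0,0,0,0,5.5],[0,0,0,0,6],[0,0,0,0,6],[0,0,0,0,6],[0,0,0,0,6]]'; python3 -m inch '[[0,0,3,0,6],[0,0,6,0,6],[0,0,10,0,6],[0,0,14,0,6],[0,0,18,0,6],[0,-4,21.5,0,7],[0,-7.5,21.5,0,8.7],[0,-7.5,21.5,0,8.7],[0,-7.5,21.5,0,8.7]]';python3 - <<'E'
from h import *
C=cam("wrist","w3.png")
i=C[0][0:260,180:460];cv2.imwrite("pics/w3c.png",cv2.resize(i,None,fx=2,fy=2))
E
```

```text
time_s: 6.18
position: [0.5045, 0.1234, 0.0346]
tcp_rot: [[0.075, 0.997, 0.002], [0.997, -0.075, 0.0], [0.0, 0.002, -1.0]]
force: [-2.2, 1.0, 12.7]
opening: 0.493
grasp_force: 30.0
time_s: 6.68
position: [0.504, 0.1231, 0.0323]
tcp_rot: [[0.076, 0.997, -0.0], [0.997, -0.076, -0.0], [-0.0, -0.0, -1.0]]
force: [1.2, 0.5, 0.5]
opening: 0.686
grasp_force: 0.0
time_s: 7.43
position: [0.5044, 0.0463, 0.2483]
tcp_rot: [[0.08, 0.997, 0.002], [0.997, -0.08, -0.0], [-0.0, 0.002, -1.0]]
force: [-0.5, -0.1, 0.5]
opening: 0.91
grasp_force: 0.0
```

View pics/w3c.png

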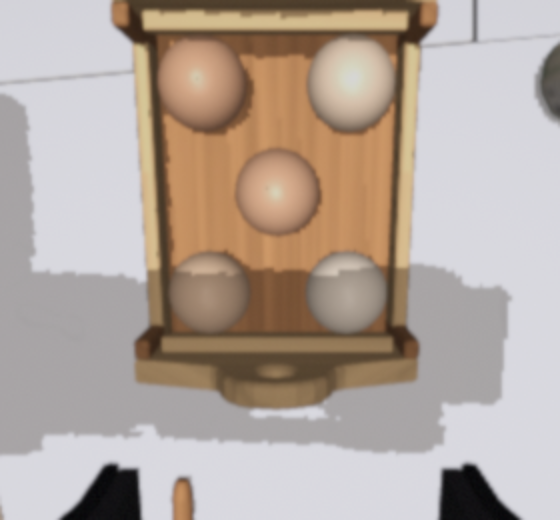

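The brown egg stands upright in the middle pocket and the packed eggs are untouched. Next is the lid.

```bash
python3 -m inch '[[1,-4,0,0,8.7],[2,-8,0,0,8.7],[3,-12,0,0,8.7],[4.5,-16,-1,0,8.7],[4.5,-20,-2,0,8.7],[4.5,-24,-2.7,0,8.7],[4.5,-26.8,-2.7,0,8.7],[4.5,-26.8,-2.7,0,8.7],[4.5,-26.8,-2.7,0,8.7],[4.5,-26.8,-2.7,0,8.7]]';python3 - <<'E'
from h import *
s=readout.read_state();print(s['position'],s['qvel'].round(2))
C=cam("wrist","w4.png")
E
```

```text
time_s: 8.32
position: [0.5486, -0.2178, 0.2192]
tcp_rot: [[0.075, 0.997, -0.003], [0.997, -0.075, 0.003], [0.002, -0.003, -1.0]]
force: [-0.2, 0.2, 0.6]
opening: 1.0
grasp_force: 0.0
[ 0.54859866 -0.21782891  0.21922497] [ 1.17 -1.08  0.37 -0.11 -0.09 -0.2 ]
```

View pics/w4.png

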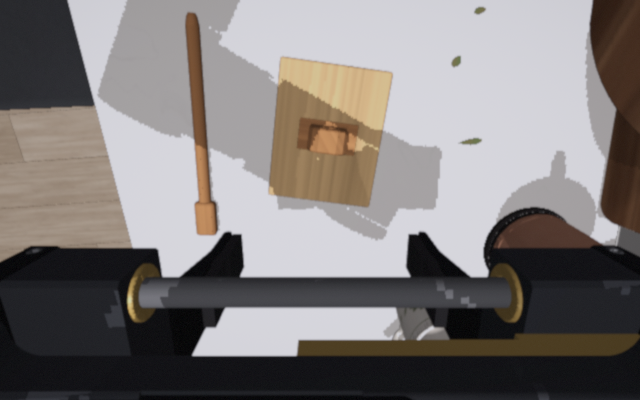

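The lid has corners at (281,57), (393,70), (370,207), (269,192) with its eye at (330,138), and the whole dowel is visible from nose (192,13) to grip end (205,233). I'll fit both.

Run:
```python
from h import *
C=load("w4.png");h=cv2.cvtColor(C[0],cv2.COLOR_BGR2HSV)
m=((h[...,1]>60)&(h[...,0]<30)).astype(np.uint8)
n,l,st,ce=cv2.connectedComponentsWithStats(m)
def world(k,z):
    c=max(cv2.findContours((l==k).astype(np.uint8),0,1)[0],key=len).reshape(-1,2)
    return np.array([pix(C,u,v,z)[:2] for u,v in c])
k=l[100,300];print(st[k]);W=world(k,.010)
print("lid",cv2.minAreaRect((W*1000).astype(np.float32)))
ctr=np.array(cv2.minAreaRect((W*1000).astype(np.float32))[0])/1000
k=l[150,200];print(st[k]);W=world(k,.007)
print("dowel",cv2.minAreaRect((W*1000).astype(np.float32)))
# shaft only
yy=W[:,1];sh=W[(yy>-.21)&(yy<-.06)]
d=cv2.fitLine((sh*1000).astype(np.float32),cv2.DIST_HUBER,0,.01,.01).ravel();print("axis",d,np.degrees(np.arctan2(d[0],d[1])))
ax=d[:2]/1000;ax=ax/np.linalg.norm(ax); ax*=np.sign(ax[1]); p=d[2:]/1000; t=(W-p)@ax;print("nose",p+ax*t.max(),"end",p+ax*t.min(),t.max()-t.min(),"shoulder",p+ax*(t.min()+.042))
```

```text
[  269    57   123   150 14622]
lid ((552.9969482421875, -183.12368774414062), (148.29922485351562, 116.97437286376953), 78.12384796142578)
[ 186   13   31  222 2963]
dowel ((412.7041931152344, -170.44985961914062), (239.95806884765625, 24.31607437133789), 83.8994369506836)
axis [ 1.8511197e-01  9.8271745e-01  4.1824765e+02 -1.2921529e+02] 10.667661
nose [ 0.43273199 -0.05232117] end [ 0.38829472 -0.28822856] 0.2400561712544017 shoulder [ 0.39606942 -0.24695442]
```

```bash
python3 -m inch '[[0.4,3.6,-3,-7.2,8.7],[0.4,3.6,-6,-7.6,8.7],[0.4,3.6,-9,-7.6,8.7],[0.4,3.6,-12,-7.6,8.7],[0.4,3.6,-15,-7.6,8.7],[0.4,3.6,-17.5,-7.6,8.7],[0.4,3.6,-19,-7.6,8.7],[0.4,3.6,-20.2,-7.6,8.7],[0.4,3.6,-20.2,-7.6,8.7],[0.4,3.6,-20.2,-7.6,8.7]]'
python3 - <<'E'
from h import *
s=readout.read_state();print(s['position'],s['force'],s['qvel'].round(2),np.degrees(np.arctan2(s['tcp_rot'][1,1],s['tcp_rot'][0,1])))
E
python3 -m inch '[[0,0,0,0,3],[0,0,0,0,3],[0,0,0,0,3],[0,0,0,0,3],[0,0,0,0,3],[0,0,0,0,3],[0,0,0,0,3],[0,0,0,0,3]]'
```

```text
time_s: 9.2
position: [0.5532, -0.1826, 0.0186]
tcp_rot: [[0.205, 0.979, -0.001], [0.979, -0.205, 0.0], [0.0, -0.001, -1.0]]
force: [0.4, 0.0, 0.7]
opening: 0.996
grasp_force: 0.0
[ 0.55317763 -0.18258444  0.01856428] [0.41834073 0.0142344  0.73977898] [-0.59 -1.59 -1.15 -0.02  0.02 -0.02] -11.840886550439164
time_s: 9.87
position: [0.553, -0.1839, 0.0186]
tcp_rot: [[0.207, 0.978, 0.0], [0.978, -0.207, -0.0], [-0.0, 0.0, -1.0]]
force: [1.0, 0.6, -0.3]
opening: 0.48
grasp_force: 0.0
```

```bash
python3 -m inch '[[0,0,0,0,3],[0,0,0,0,3],[0,0,0,0,3],[0,0,0,0,3]]'; python3 -m inch '[[0,0,0.5,0,3],[0,0,2,0,3],[0,0,5,0,3],[0,0,8,0,3],[0,0,11,0,3],[0,0,14,0,3],[0,0,17,0,3],[0,0,17,0,3],[0,0,17,0,3]]'
python3 - <<'E'
from h import *
s=readout.read_state();print(s['position'])
C=cam("wrist","w5.png")
E
```

```text
time_s: 10.2
position: [0.5531, -0.1839, 0.0186]
tcp_rot: [[0.207, 0.978, 0.0], [0.978, -0.207, -0.0], [-0.0, 0.0, -1.0]]
force: [-1.0, -0.1, 1.7]
opening: 0.457
grasp_force: 30.0
time_s: 10.95
position: [0.5539, -0.1842, 0.1904]
tcp_rot: [[0.207, 0.978, 0.004], [0.978, -0.207, -0.002], [-0.001, 0.004, -1.0]]
force: [-1.1, 0.0, -2.8]
opening: 0.457
grasp_force: 30.0
[ 0.55388236 -0.18415091  0.19044515]
```

View pics/w5.png

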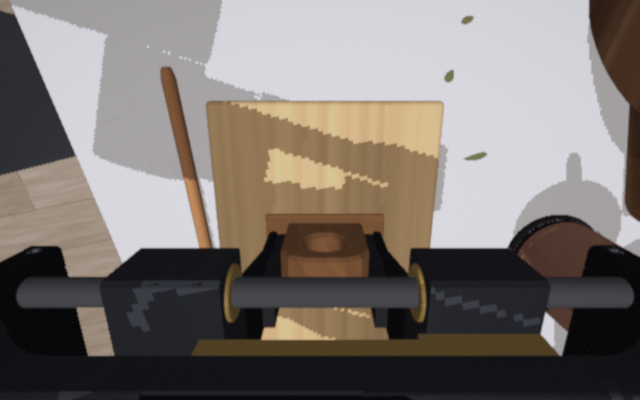

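The lid is held square by its eye, with its far edge at row 101 from (207,102) to (443,101). I'll compute its offset in the tool frame and cross-check the caddy's y from the near board's outer top edge.

Run:
```python
from h import *
s=readout.read_state();C=load("w5.png");z=.19045-.0186+.010
R=s['tcp_rot'];P=np.array([.55388,-.18415,.19045])
g=cv2.cvtColor(C[0],cv2.COLOR_BGR2HSV)[...,1]
for c in(230,280,340,400,430): 
    r=np.where(g[85:120,c]>60)[0][0]+85; print("top edge tool",(R.T@(pix(C,c,r-.5,z)-P)).round(4)[:2])
for r in(125,150,175,200,225):
    xs=np.where((g[r,205:450]>60))[0]+205; print("sides",xs[[0,-1]],[(R.T@(pix(C,u,r,z)-P)).round(4)[:2] for u in(xs[0]-.5,xs[-1]+.5)])
for n in("w2.png","w3.png"):
    D=load(n);g=cv2.cvtColor(D[0],cv2.COLOR_BGR2HSV)[...,1]
    c=318 if n=="w3.png" else 323
    col=g[150:230,c];r=np.where(col>60)[0];r=r[r<60][-1]+150;print(n,r,pix(D,c,r+.5,.135))
    for cc in(255,380): 
        col=g[170:215,cc];q=np.where(col>60)[0];print(cc,q[[0,-1]]+170,pix(D,cc,q[-1]+170.5,.091))
```

```text
top edge tool [ 0.0758 -0.0463]
top edge tool [ 0.0758 -0.0219]
top edge tool [0.0754 0.0074]
top edge tool [0.0754 0.0368]
top edge tool [0.0754 0.0515]
sides [208 441] [array([ 0.0641, -0.0584]), array([0.0641, 0.0583])]
sides [211 439] [array([ 0.0516, -0.0581]), array([0.0516, 0.0585])]
sides [213 436] [array([ 0.0385, -0.0584]), array([0.0385, 0.0583])]
sides [216 433] [array([ 0.0249, -0.0581]), array([0.0248, 0.058 ])]
sides [205 430] [array([ 0.0106, -0.0654]), array([0.0105, 0.0577])]
w2.png 205 [0.49679321 0.03503907 0.135     ]
255 [171 191] [0.42950519 0.0398609  0.091     ]
380 [170 193] [0.55268018 0.02865298 0.091     ]
w3.png 203 [0.49779439 0.03516941 0.135     ]
255 [170 191] [0.43472109 0.03819124 0.091     ]
380 [170 190] [0.55805171 0.02938883 0.091     ]
```

```bash
python3 -m inch '[[-0.5,3,0,2,3],[-1,7,0,5,3],[-2,11,0,7.35,3],[-3,15,0,7.35,3],[-4,19,0,7.35,3],[-4.85,23,0,7.35,3],[-4.85,27,0,7.35,3],[-4.85,29.5,0,7.35,3],[-4.85,30.8,0,7.35,3],[-4.85,30.8,0,7.35,3]]'; python3 -m inch '[[0,0,-1,0,3],[0,0,-2,0,3],[0,0,-2.5,0,3],[0,0,-2.5,0,3],[0,0,-2.5,0,3]]'
python3 - <<'E'
from h import *
s=readout.read_state();print(s['position'],s['tcp_rot'][:,1])
C=cam("wrist","w6.png");cv2.imwrite("pics/w6c.png",cv2.resize(C[0][:260,150:490],None,fx=2.2,fy=2.2))
E
```

```text
time_s: 11.83
position: [0.5023, 0.1271, 0.1864]
tcp_rot: [[0.076, 0.997, -0.005], [0.997, -0.076, 0.001], [0.0, -0.005, -1.0]]
force: [0.8, -0.4, -1.2]
opening: 0.458
grasp_force: 30.0
time_s: 12.25
position: [0.5041, 0.1232, 0.1625]
tcp_rot: [[0.082, 0.997, -0.002], [0.997, -0.082, -0.0], [-0.0, -0.002, -1.0]]
force: [-0.5, -0.0, -1.8]
opening: 0.459
grasp_force: 30.0
[0.5040518  0.1231724  0.16248437] [ 0.99666386 -0.08157912 -0.00244855]
```

View pics/w6c.png

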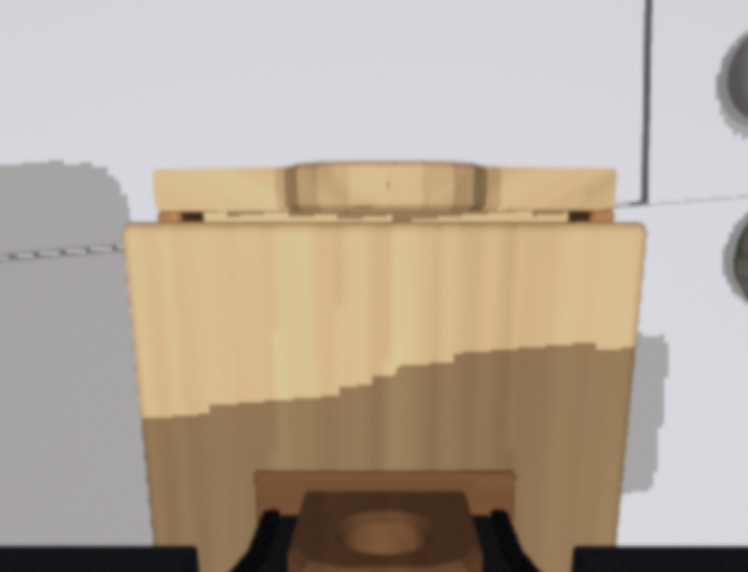

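The +y board appears at crop x 155–616 with its gable at rows 162–210, and the lid spans x 125–645, so it is centred in x. I'll check y numerically.

Run:
```python
from h import *
C=load("w6.png");P=np.array([.50405,.12317,.1625]);R=readout.read_state()['tcp_rot']
f=lambda u,v,z:(R.T@(pix(C,150+u/2.2,v/2.2,z)-P)*1000).round(1)[:2]
g=cv2.cvtColor(C[0],cv2.COLOR_BGR2HSV)[...,1].astype(int)
print(g[66:106,325],C[0][66:106,325].sum(1))
for n,a in dict(gab_out=(386,161,.135),gab_in=(386,210,.135),shL=(155,185,.091),shR=(616,185,.091),gL=(285,185,.13),gR=(487,185,.13),lidL=(125,228,.1539),lidR=(645,228,.1539)).items(): print(n,f(*a))
s=readout.read_state();print(s['position'],np.degrees(np.arctan2(R[1,1],R[0,1])))
```

```text
[  7   8   7   8   7   6  10  59  93  91  87  85  85  86  85  86  88  89
  87  87  89  88  88  88  87  87  89  93  99 102 103 100  91  86  89  99
  99  97  94  93] [651 652 651 652 651 642 597 507 474 503 537 544 545 543 545 542 532 522
 523 530 537 540 540 539 541 538 520 477 428 392 365 398 476 521 487 404
 423 460 487 507]
gab_out [89.5  0.2]
gab_in [78.1  0.2]
shL [ 85.1 -69.1]
shR [85.1 69.2]
gL [ 84.1 -25. ]
gR [84.1 25.5]
lidL [ 74.4 -57.9]
lidR [74.4 57.8]
[0.50454428 0.12334779 0.16306868] -4.666434428966344
```

The lid is aligned with the caddy within 0.5 mm, so I'll lower it.

```bash
python3 -m inch '[[0,0,-0.7,0,3],[0,0,-1.4,0,3],[0,0,-2.1,0,3],[0,0,-2.8,0,3],[0,0,-3.5,0,3],[0,0,-4.2,0,3],[0,0,-4.9,0,3],[0,0,-5.4,0,3],[0,0,-5.8,0,3],[0,0,-5.8,0,3]]'; python3 -m inch '[[0,0,-0.2,0,3],[0,0,-0.4,0,3],[0,0,-0.6,0,3],[0,0,-0.6,0,3],[0,0,-0.6,0,3]]'
```

```text
time_s: 13.13
position: [0.504, 0.1242, 0.1046]
tcp_rot: [[0.08, 0.997, -0.002], [0.997, -0.08, -0.0], [-0.0, -0.002, -1.0]]
force: [-0.3, -0.6, -2.2]
opening: 0.455
grasp_force: 30.0
time_s: 13.55
position: [0.5046, 0.1242, 0.0996]
tcp_rot: [[0.08, 0.997, 0.0], [0.997, -0.08, -0.0], [-0.0, 0.0, -1.0]]
force: [1.1, 0.2, -2.2]
opening: 0.459
grasp_force: 30.0
```

```bash
python3 -m inch '[[0,0,-0.1,0,3],[0,0,-0.2,0,3],[0,0,-0.3,0,3],[0,0,-0.35,0,3],[0,0,-0.35,0,3],[0,0,-0.35,0,3]]'
```

```text
time_s: 14.05
position: [0.5045, 0.1242, 0.096]
tcp_rot: [[0.08, 0.997, -0.0], [0.997, -0.08, -0.0], [-0.0, -0.0, -1.0]]
force: [-0.1, 1.0, -1.7]
opening: 0.456
grasp_force: 30.0
```

```bash
python3 -m inch '[[0,0,-0.1,0,3],[0,0,-0.1,0,3],[0,0,-0.1,0,3]]';python3 -m inch '[[0,0,0,0,6],[0,0,0,0,6],[0,0,0,0,6],[0,0,0,0,6],[0,0,0,0,6],[0,0,0,0,6]]';  python3 -m inch '[[0,0,2,0,6],[0,0,5,0,6],[0,0,8,0,6],[0,-4,11,0,6],[0,-8,14,0,6],[0,-8,14,0,6],[0,-8,14,0,6]]'
python3 - <<'E'
from h import *
s=readout.read_state();print(s['position'])
C=cam("wrist","w7.png");T=cam("top","t7.png")
# candidate predictions: lid eye block top if seated
E
```

```text
time_s: 14.3
position: [0.5047, 0.1242, 0.0955]
tcp_rot: [[0.08, 0.997, 0.0], [0.997, -0.08, 0.0], [0.0, 0.0, -1.0]]
force: [-1.1, 0.3, 3.9]
opening: 0.458
grasp_force: 30.0
time_s: 14.8
position: [0.5045, 0.1242, 0.0949]
tcp_rot: [[0.08, 0.997, -0.0], [0.997, -0.08, -0.0], [-0.0, -0.0, -1.0]]
force: [1.0, 0.1, 0.4]
opening: 0.68
grasp_force: 0.0
time_s: 15.38
position: [0.5068, 0.0414, 0.238]
tcp_rot: [[0.083, 0.997, 0.007], [0.997, -0.083, -0.002], [-0.001, 0.007, -1.0]]
force: [-0.2, 0.9, 0.1]
opening: 0.688
grasp_force: 0.0
[0.50681185 0.04141037 0.238017  ]
```

```bash
python3 -m inch '[[-1,-4,0,-1,6],[-2,-8,0,-2,6],[-3.5,-12,0,-3.5,6],[-5,-16,-1,-3.5,6],[-6.5,-20,-3,-3.5,6],[-8,-23.5,-5,-3.5,6],[-9,-27,-7,-3.5,6],[-9.5,-30,-7.5,-3.5,6],[-9.5,-31.4,-7.5,-3.5,6],[-9.5,-31.4,-7.5,-3.5,6]]';python3 -m inch '[[0,0,0,0,6],[0,0,0,0,6],[0,0,0,0,6]]'
cat > dw.py <<'E'
from h import *
s=readout.read_state();print(s['position'],np.degrees(np.arctan2(s['tcp_rot'][1,1],s['tcp_rot'][0,1])))
C=cam("wrist","w8.png")
h=cv2.cvtColor(C[0],cv2.COLOR_BGR2HSV)
m=((h[...,1]>70)&(h[...,0]<25)).astype(np.uint8)
n,l,st,ce=cv2.connectedComponentsWithStats(m)
best=[(k,st[k]) for k in range(1,n) if st[k][4]>800];print(best)
k0=proj(C,[.396,-.247,.007])[0].astype(int);print(k0)
k=l[k0[1],k0[0]];x,y,w,hh,a=st[k]
A=[]
for r in range(y+3,y+hh-2,3):
    c=np.where(l[r]==k)[0];A.append((r,*pix(C,(c[0]+c[-1])/2,r,.007)[:2],len(c)))
A=np.array(A);print(A[:,[0,3]].T.astype(int))
S=A[A[:,3]<np.median(A[:,3])*1.25];p=np.polyfit(S[:,2],S[:,1],1);print("angle from y",np.degrees(np.arctan(p[0])))
for y in(-.15,-.247,-.268):print(y,np.polyval(p,y))
b=np.where(l==k)[0].max();print("end",pix(C,k0[0],b+.5,.014))
E
python3 dw.py
```

```text
time_s: 16.32
position: [0.4097, -0.2721, 0.1584]
tcp_rot: [[0.144, 0.99, -0.001], [0.99, -0.144, 0.001], [0.001, -0.001, -1.0]]
force: [-0.3, 0.3, 0.1]
opening: 0.694
grasp_force: 0.0
time_s: 16.57
position: [0.4097, -0.2676, 0.1601]
tcp_rot: [[0.138, 0.99, -0.001], [0.99, -0.138, 0.001], [0.001, -0.001, -1.0]]
force: [-0.1, -0.1, 0.7]
opening: 0.685
grasp_force: 0.0
[ 0.40972264 -0.26760514  0.16006772] -7.946506044724677
[(1, array([ 304,    0,   26,  203, 3234], dtype=int32)), (5, array([182, 263,  25,  60, 820], dtype=int32)), (6, array([444, 263,  25,  60, 818], dtype=int32)), (43, array([ 237,  333,  369,   24, 6776], dtype=int32))]
[307 160]
[[  3   6   9  12  15  18  21  24  27  30  33  36  39  42  45  48  51  54
   57  60  63  66  69  72  75  78  81  84  87  90  93  96  99 102 105 108
  111 114 117 120 123 126 129 132 135 138 141 144 147 150 153 156 159 162
  165 168 171 174 177 180 183 186 189 192 195 198 201 204 207 210 213 216
  219 222 225 228 231 234 237 240 243 246 249 252 255 258 261 264 267 270
  273 276 279 282 285 288 291 294 297 300 303 306 309 312 315 318 321 324
  327 330 333 336 339 342 345 348 351 354 357 360 363 366 369 372 375 378
  381 384 387 390 393 396]
 [625 625 625 625 625 626 626 625 625 625 625 625 625 626 626 626 626 625
  625 625 625 626 626 626 626 626 626 626 626 626 626 626 626 626 626 626
  627 627 627 626 626 626 626 627 627 627 627 627 626 626 626 627 627 618
  617 617 616 616 616 616 616 616 617 617 617 617 619 640 640 640 640 640
  640 640 640 640 640 640 640 640 640 640 640 640 639 640 640 618 610 605
  599 597 618 620 619 619 620 621 619 620 619 617 596 596 602 606 615 638
  640 639 612 510 465 286 282 278 275 272 640 640 640 640 640 640 640 640
  640 640 640 640 640 640]]
angle from y 8.17938236174117
-0.15 0.42130627053936265
-0.247 0.40736398501228177
-0.268 0.40434555206311995
end [ 0.35253685 -0.52628408  0.014     ]
```

Run:
```python
from h import *
C=load("w8.png");h=cv2.cvtColor(C[0],cv2.COLOR_BGR2HSV)
m=((h[...,1]>70)&(h[...,0]<25)).astype(np.uint8)
n,l,st,ce=cv2.connectedComponentsWithStats(m);A=[]
for r in range(2,203,3):
    c=np.where(l[r]==1)[0];A.append((r,*pix(C,(c[0]+c[-1])/2,r,.007)[:2],len(c)))
A=np.array(A);print(A[:,[0,3]].T.astype(int)[:, ::3])
for nm,S in(("shaft",A[A[:,3]<20]),("grip",A[A[:,3]>22])):
    p=np.polyfit(S[:,2],S[:,1],1);print(nm,np.degrees(np.arctan(p[0])),[np.polyval(p,y).round(4) for y in(-.15,-.247,-.268)],S[:,2].min(),S[:,2].max())
```

```text
[[  2  11  20  29  38  47  56  65  74  83  92 101 110 119 128 137 146 155
  164 173 182 191 200]
 [ 15  15  14  15  15  14  15  14  14  14  14  14  13  13  14  13  13  13
   23  24  24  23  22]]
shaft 6.18011691439035 [np.float64(0.4152), np.float64(0.4047), np.float64(0.4025)] -0.24877644158872236 -0.11493633578313532
grip 6.363444934555455 [np.float64(0.4156), np.float64(0.4048), np.float64(0.4024)] -0.2843338713199219 -0.2516434059621182
```

```bash
python3 -m inch '[[-0.7,0,-3,1.75,6],[-0.7,0,-6,1.75,6],[-0.7,0,-9,1.75,6],[-0.7,0,-11.5,1.75,6],[-0.7,0,-13.5,1.75,6],[-0.7,0,-14.7,1.75,6],[-0.7,0,-15.4,1.75,6],[-0.7,0,-15.4,1.75,6],[-0.7,0,-15.4,1.75,6]]'; python3 -m inch '[[0,0,-0.2,0,4],[0,0,-0.2,0,1.5],[0,0,-0.2,0,1.5],[0,0,-0.2,0,1.5],[0,0,-0.2,0,1.5],[0,0,-0.2,0,1.5],[0,0,-0.2,0,1.5],[0,0,-0.2,0,1.5],[0,0,-0.2,0,1.5]]'
```

```text
time_s: 17.37
position: [0.403, -0.2693, 0.0064]
tcp_rot: [[0.109, 0.994, 0.0], [0.994, -0.109, -0.0], [-0.0, 0.0, -1.0]]
force: [0.1, 0.1, 0.2]
opening: 0.689
grasp_force: 0.0
time_s: 18.12
position: [0.4026, -0.2699, 0.0042]
tcp_rot: [[0.11, 0.994, 0.0], [0.994, -0.11, -0.0], [-0.0, 0.0, -1.0]]
force: [-0.7, -0.1, 2.5]
opening: 0.265
grasp_force: 30.0
```

```bash
python3 -m inch '[[0,0,0.5,0,1.5],[0,0,2,0,1.5],[0,0,4,0,1.5],[1,1,7,0.5,1.5],[3,2,9.5,1,1.5],[5.5,3,10.5,1.7,1.5],[7.4,4.4,10.5,1.7,1.5],[7.4,4.4,10.5,1.7,1.5],[7.4,4.4,10.5,1.7,1.5],[7.4,4.4,10.5,1.7,1.5]]'; python3 -m inch '[[0,0,0,0,1.5],[0,0,0,0,1.5],[0,0,0,0,1.5]]'
python3 - <<'E'
from h import *
s=readout.read_state();P=s['position'];R=s['tcp_rot'];print(P,np.degrees(np.arctan2(R[1,1],R[0,1])))
C=cam("scene","s9.png");cam("top","t9.png");cam("wrist","w9.png")
a=R[:,0];ax=P+[0,0,.0028]
pts=np.array([ax+a*t for t in(.023,.08,.14,.221)])
d=np.array([np.sin(np.radians(4.6)),np.cos(np.radians(4.6)),0]);c=np.array([.5044,.1238,.112])
hole=np.array([c-d*.09,c,c+d*.09])
q=proj(C,pts);w=proj(C,hole);print(q,w)
i=C[0].copy();u0,v0=int(w[0,0])-110,int(w[0,1])-70
i=cv2.resize(i[v0:v0+150,u0:u0+200],None,fx=4,fy=4,interpolation=cv2.INTER_CUBIC)
for x,y in q: cv2.circle(i,(int((x-u0+.5)*4),int((y-v0+.5)*4)),2,(255,0,0),-1)
for x,y in w: cv2.circle(i,(int((x-u0+.5)*4),int((y-v0+.5)*4)),2,(0,255,0),-1)
cv2.imwrite("pics/s9c.png",i);print(u0,v0)
E
```

```text
time_s: 18.95
position: [0.4756, -0.2253, 0.1087]
tcp_rot: [[0.08, 0.997, -0.002], [0.997, -0.08, 0.001], [0.001, -0.002, -1.0]]
force: [-0.7, 0.0, 0.5]
opening: 0.271
grasp_force: 30.0
time_s: 19.2
position: [0.4757, -0.2261, 0.1087]
tcp_rot: [[0.082, 0.997, -0.001], [0.997, -0.082, 0.001], [0.001, -0.001, -1.0]]
force: [-0.1, 0.2, -0.3]
opening: 0.275
grasp_force: 30.0
[ 0.47568181 -0.22614348  0.10868831] -4.707677930371818
[[371.12039242 212.50222044]
 [353.92273627 208.50924588]
 [336.68818186 204.50770423]
 [314.72312813 199.40782899]] [[304.36707921 196.89454804]
 [282.22609141 191.79585506]
 [261.53614967 187.0313133 ]]
194 126
```

View pics/s9c.png

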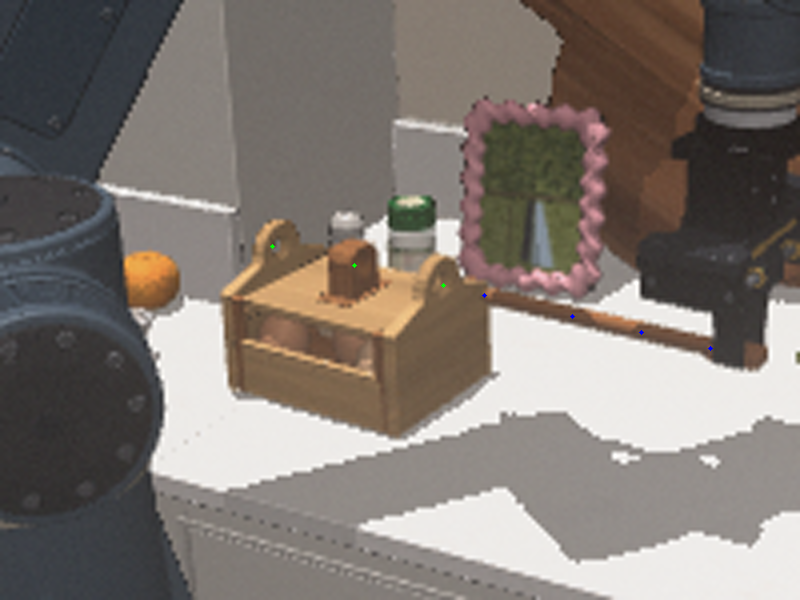

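The lid lies flat with its eye between the gables. The dowel's predicted axis (blue dots) lies on the shaft, nose about (480,290), and the hole predicted at (443,285) shows near (437,279). I'll quantify the vertical offset of the shaft and of the hole.

Run:
```python
from h import *
C=load("s9.png");i=C[0];h=cv2.cvtColor(i,cv2.COLOR_BGR2HSV)
a=np.array([371.12,212.50]);b=np.array([314.72,199.41])
for u in range(312,364,4):
    v=b[1]+(a[1]-b[1])*(u-b[0])/(a[0]-b[0])
    r=np.arange(int(v)-6,int(v)+7);sat=np.clip(h[r,u,1].astype(float)-60,0,None)
    print(u,round(v,1),"centroid",round((sat*r).sum()/max(sat.sum(),1),1),h[r,u,1])
print("hole sat");print(h[186:204,296:320,1]);print(i[186:204,296:320].sum(2))
```

```text
312 198.8 centroid 198.7 [ 67  71  70 118 110  98  98  97  91  94  94  96  98]
316 199.7 centroid 198.8 [ 69  69  65  42  43 115 133 120  96  54  41  37  38]
320 200.6 centroid 199.4 [ 70  69  63  36  36 109 108 101  69  19   5   5   6]
324 201.6 centroid 200.4 [ 65  70  63  46  40 112 108  99  67  19   6   5   5]
328 202.5 centroid 201.7 [ 68  59  19  16  25 115 110  99  71  14   5   5   5]
332 203.4 centroid 202.3 [ 70  65  59  18  46 111 109  96  54   6   5   5   5]
336 204.3 centroid 203.5 [ 65  34  17   8  74 111 105  90  51   6   5   6   5]
340 205.3 centroid 204.5 [ 39  20  15   7  94 112 102  93  51   6   5   5   5]
344 206.2 centroid 205.5 [ 17   5   5   7 102 131 124  98  47   5   6   6   5]
348 207.1 centroid 206.2 [  5   5   5   6 137 133 122  97  47   5   6   6   6]
352 208.1 centroid 207.1 [  5   5   5   8 133 129 100  88  48   6   6   6   5]
356 209.0 centroid 208.2 [  6   5   5   5  24 108 100 100  78  44   5   5   5]
360 209.9 centroid 209.2 [  5   5   5   6  23 107 102  96  81  42   5   5   6]
hole sat
[[ 22  20  21  25  21  24  23   6   4   6   5   5   5  26  67  6
[... 2873 characters left out ...]
00 406 400 358 271 318 358 315 325 289 284 283 275 271 280 272 266
  271 267 372 327 294 311]
 [469 367 353 367 299 272 326 319 332 351 319 282 272 279 276 276 264 258
  271 312 400 391 288 359]
 [487 427 408 375 303 270 273 292 335 320 281 276 275 276 275 276 256 268
  270 333 362 259 255 262]
 [495 392 414 410 304 282 286 290 306 279 279 275 274 274 265 262 265 262
  234 252 295 244 248 247]
 [513 504 486 470 287 288 283 279 275 277 280 281 272 266 263 263 266 271
  269 240 235 229 232 234]
 [541 538 538 415 282 282 280 279 277 285 276 271 272 264 267 274 272 277
  275 275 354 359 364 286]
 [554 557 418 286 273 275 277 280 285 276 272 267 265 269 264 271 272 272
  274 276 493 708 702 701]]
```

Run:
```python
from h import *
C=load("w9.png");h=cv2.cvtColor(C[0],cv2.COLOR_BGR2HSV);s=readout.read_state();R=s['tcp_rot'];P=s['position']
m=(h[...,1]>70)&(h[...,0]<25)
for r in range(0,230,20):
    c=np.where(m[r,280:370])[0]+280
    if len(c): print(r,len(c),c[0],c[-1],(R.T@(pix(C,(c[0]+c[-1])/2,r,P[2]+.0028)-P)*1000).round(1)[:2])
```

```text
0 31 309 339 [116.8  -0.6]
20 31 309 339 [109.2  -0.6]
40 31 309 339 [101.3  -0.6]
60 30 310 339 [93.2 -0.3]
80 30 310 339 [84.9 -0.3]
100 29 310 338 [76.3 -0.6]
120 28 311 338 [67.3 -0.3]
140 28 311 338 [58.1 -0.3]
160 27 311 337 [48.6 -0.6]
180 26 312 337 [38.7 -0.3]
200 26 312 337 [28.5 -0.3]
220 46 302 347 [17.8 -0.3]
```

```bash
python3 -m inch '[[0.15,1,0,0,1.5],[0.25,2,0,0,1.5],[0.35,3,0,0,1.5],[0.4,3.6,0,0,1.5],[0.45,4.2,0,0,1.5],[0.5,4.8,0,0,1.5],[0.55,5.4,0,0,1.5],[0.6,6,0,0,1.5],[0.6,6,0,0,1.5],[0.6,6,0,0,1.5]]'
```

```text
time_s: 20.18
position: [0.4826, -0.1655, 0.1091]
tcp_rot: [[0.08, 0.997, -0.0], [0.997, -0.08, -0.0], [-0.0, 0.0, -1.0]]
force: [0.3, 0.7, 0.2]
opening: 0.273
grasp_force: 30.0
```

```bash
python3 -m inch '[[0,1,0,0,1.5],[0.07,2,0,0,1.5],[0.15,3,0,0,1.5],[0.22,4,0,0,1.5],[0.3,4.8,0,0,1.5],[0.35,5.5,0,0,1.5],[0.4,6.2,0,0,1.5],[0.45,7,0,0,1.5],[0.45,7,0,0,1.5],[0.45,7,0,0,1.5]]'
```

```text
time_s: 21.02
position: [0.4871, -0.0954, 0.1091]
tcp_rot: [[0.08, 0.997, -0.0], [0.997, -0.08, -0.0], [-0.0, 0.0, -1.0]]
force: [0.1, -1.1, -1.2]
opening: 0.271
grasp_force: 30.0
```

```bash
python3 -m inch '[[0.08,1,0,0,1.5],[0.16,2,0,0,1.5],[0.24,3,0,0,1.5],[0.32,4,0,0,1.5],[0.4,5,0,0,1.5],[0.48,6,0,0,1.5],[0.54,6.7,0,0,1.5],[0.54,6.7,0,0,1.5]]';python3 -m inch '[[0.06,0.7,0,0,1.5],[0.12,1.4,0,0,1.5],[0.16,2,0,0,1.5],[0.2,2.5,0,0,1.5],[0.2,2.5,0,0,1.5]]'
```

```text
time_s: 21.68
position: [0.4923, -0.0271, 0.109]
tcp_rot: [[0.079, 0.997, -0.0], [0.997, -0.079, 0.0], [0.0, -0.0, -1.0]]
force: [1.3, -1.0, -0.7]
opening: 0.269
grasp_force: 30.0
time_s: 22.1
position: [0.4943, -0.0029, 0.109]
tcp_rot: [[0.08, 0.997, -0.0], [0.997, -0.08, 0.0], [0.0, -0.0, -1.0]]
force: [-0.4, 0.7, -0.9]
opening: 0.27
grasp_force: 30.0
```

```bash
python3 -m inch '[[0.04,0.5,0,0,1.5],[0.08,0.9,0,0,1.5],[0.1,1.1,0,0,1.5],[0.1,1.2,0,0,1.5],[0.1,1.2,0,0,1.5]]';python3 -m inch '[[0,0.1,0,0,1.5],[0.02,0.2,0,0,1.5],[0.02,0.2,0,0,1.5]]'
```

```text
time_s: 22.52
position: [0.4954, 0.0084, 0.109]
tcp_rot: [[0.08, 0.997, -0.0], [0.997, -0.08, 0.0], [-0.0, -0.0, -1.0]]
force: [1.0, -1.0, 0.4]
opening: 0.269
grasp_force: 30.0
time_s: 22.77
position: [0.4957, 0.0102, 0.109]
tcp_rot: [[0.081, 0.997, -0.0], [0.997, -0.081, 0.0], [0.0, -0.0, -1.0]]
force: [0.8, -0.9, -0.9]
opening: 0.273
grasp_force: 30.0
```

```bash
python3 -m inch '[[0.01,0.1,0,0,1.5],[0.02,0.2,0,0,1.5],[0.02,0.2,0,0,1.5]]';python3 -m inch '[[0.01,0.1,0,0,1.5],[0.02,0.2,0,0,1.5],[0.02,0.2,0,0,1.5]]'
```

```text
time_s: 23.02
position: [0.4959, 0.0115, 0.1091]
tcp_rot: [[0.08, 0.997, -0.0], [0.997, -0.08, -0.001], [-0.001, 0.0, -1.0]]
force: [-0.9, -4.8, -0.6]
opening: 0.268
grasp_force: 30.0
time_s: 23.27
position: [0.4959, 0.0117, 0.1092]
tcp_rot: [[0.078, 0.997, -0.001], [0.997, -0.078, -0.005], [-0.005, -0.0, -1.0]]
force: [-2.4, -11.1, 0.4]
opening: 0.268
grasp_force: 30.0
```

Force rose to 11 N at the expected position, so the grip is home against the board. I'll relieve, release and lift.

```bash
python3 -m inch '[[-0.02,-0.2,0,0,1.5],[-0.02,-0.2,0,0,1.5],[-0.02,-0.2,0,0,4.5],[-0.02,-0.2,0,0,4.5],[-0.02,-0.2,0,0,4.5],[-0.02,-0.2,0,0,4.5],[-0.02,-0.2,0,0,4.5],[-0.02,-0.2,0,0,4.5]]';python3 -m inch '[[0,0,1,0,4.5],[0,0,4,0,4.5],[0,0,8,0,4.5],[0,-3,12,0,4.5],[0,-6,14,0,4.5],[0,-6,14,0,4.5],[0,-6,14,0,4.5],[0,-6,14,0,4.5]]'
python3 - <<'E'
from h import *
C=cam("wrist","w10.png");S=cam("scene","s10.png")
h=cv2.cvtColor(C[0],cv2.COLOR_BGR2HSV)
d=np.array([.0802,.9968,0]);c=np.array([.5044,.1238,.112])
q=proj(C,[c-d*.09,c-d*.132,c-d*.111]);print(q)
u=int(q[2,0]);print(h[int(q[0,1])-10:int(q[1,1])+10,u])
for y in(.065,.045,.035,-.045,-.035):
    v=proj(C,c+d*y)[0].astype(int);r=np.arange(v[0]-16,v[0]+17);print(y,v,C[0][v[1],r].sum(1))
a=S[0][120:210,250:330];b=proj(S,c+d*.105)[0];print(b,S[0][int(b[1])-5:int(b[1])+5,int(b[0])])
E
```

```text
time_s: 23.93
position: [0.4959, 0.0125, 0.109]
tcp_rot: [[0.081, 0.997, 0.0], [0.997, -0.081, 0.0], [0.0, 0.0, -1.0]]
force: [-0.4, 0.7, 0.1]
opening: 0.509
grasp_force: 0.0
time_s: 24.6
position: [0.495, -0.0473, 0.2485]
tcp_rot: [[0.082, 0.997, -0.001], [0.997, -0.082, 0.001], [0.001, -0.002, -1.0]]
force: [-0.9, 0.3, 0.1]
opening: 0.515
grasp_force: 0.0
[[319.89678315  91.06628065]
 [320.14284519 140.75491697]
 [320.02237109 116.42693188]]
[[ 19  86 214]
 [ 18  87 214]
 [ 18  87 214]
 [ 18  87 214]
 [ 18  88 214]
 [ 18  88 215]
 [ 18  89 215]
 [ 18  89 213]
 [ 18  91 202]
 [ 17  99 176]
 [ 16 109 138]
 [ 14 124 121]
 [ 14 134 143]
 [ 14 132 168]
 [ 14 131 183]
 [ 14 128 193]
 [ 14 126 200]
 [ 14 127 201]
 [ 14 127 201]
 [ 14 128 201]
 [ 14 127 201]
 [ 14 127 201]
 [ 14 127 201]
 [ 14 127 200]
 [ 14 127 200]
 [ 15 126 200]
 [ 15 126 200]
 [ 15 127 200]
 [ 14 127 201]
 [ 14 127 201]
 [ 14 127 200]
 [ 14 126 200]
 [ 14 126 200]
 [ 14 127 200]
 [ 14 127 200]
 [ 14 127 201]
 [ 14 127 200]
 [ 14 127 201]
 [ 14 127 200]
 [ 14 126 200]
 [ 14 127 200]
 [ 14 129 200]
 [ 14 127 200]
 [ 14 1
[... 623 characters left out ...]
 220
 221 225 224 225 225 223 222 223 225 224 226 224 226 223 223]
0.035 [319 -85] [651 653 653 654 652 652 653 653 654 654 652 654 654 654 654 652 654 653
 654 652 654 653 653 653 653 653 653 654 652 653 652 653 653]
-0.045 [319  32] [530 535 542 551 550 547 543 519 427 333 332 358 386 403 417 425 427 413
 398 388 375 360 338 307 270 277 336 381 444 497 506 514 523]
-0.035 [319  19] [528 534 543 548 548 544 541 511 401 323 333 364 387 403 418 426 423 408
 396 384 372 357 335 304 264 276 328 396 488 509 506 506 518]
[258.21843804 186.26730931] [[105 112 116]
 [105 111 116]
 [103 110 116]
 [ 81 112 143]
 [108 155 200]
 [105 152 196]
 [ 94 133 169]
 [ 93 131 168]
 [ 83 116 146]
 [ 96 136 173]]
```

```bash
python3 -c "
from rig import bot
print(bot.hand_in())"
```

```text
the job is handed in; nothing more can be done
None
```

I packed the caddy and handed the job in at about 25 s of the 67 s allowed, but the hand-in returned no verdict: the egg stands in the middle pocket, the lid is seated, and the dowel runs through both boards and the eye with its grip home against the −y board.

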